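Earth the spark-gap unit, then gauge its plates

TASK

Earth the spark-gap unit first: take the round earthing rod from its wooden block, push it down into the narrow brass tube on the unit until it is fully home, and let go of it. Then take the flat taper gauge from its block and slide its blade straight down between the two upright copper plates, gently, until it drags snugly on both plates, and finish while still holding the gauge in your grip at that depth. Leave everything else on the bench alone.

Things in the scene. Friction and masses are not known exactly. Their poses are not given: they have to be found in the camera images.
- unit: Spark-gap unit, fixed: grey base 150 x 110 x 15 mm with an upright brass tube at one end and two upright copper plates nearer the other. Origin at the centre of the base's underside; x along the 150 mm (tube at x = +45 mm, plates around x = -20 mm), y along the 110 mm and square to the plates, z up. Two 12 mm studs stand at x = 45, y = +-35 mm.
- tube_mouth (a point): Centre of the brass tube's upper rim, 67 mm above the bench. The tube is upright, 19 mm outside, 10.6 mm bore, 48 mm deep, no funnel.
- throat (a point): Point between the copper plates at the throat, 82 mm above the bench; axes as the unit's. Plates 36 mm wide (x), 5 mm thick, faces parallel from the throat down to 25 mm above the bench (a closed floor). Above it each plate has a lip flared 30 degrees outward, 8 mm tall, so the mouth is about 9 mm wider than the gap. The gap differs each time, 3.6 to 5.6 mm.
- carriage: Black plate 62 x 70 mm under the copper plates; it and both plates, with the throat point, float along y up to 6 mm either way on a soft spring (0.2 N/mm), so a blade entering off-centre centres itself. Origin 67 mm below the throat.
- plate_a: Copper plate on the -y side of the gap; screwed tight with its inner face 1.8 mm to the -y side of the throat point. Its origin is the carriage's.
- plate_b: Copper plate on the +y side of the gap; screwed tight with its inner face 1.8 to 3.8 mm to the +y side of the throat point. Its origin is the carriage's, shifted 0 to 2 mm along +y: gap = 3.6 mm + shift.
- rod: Earthing rod, loose, standing in its block: steel pin 8 mm in diameter and 45 mm long with a slightly pointed foot, below a round black handle 16 mm in diameter and 36 mm tall; 45 g. Origin at the tip of the pin, z up along the rod. Fully home, the handle's shoulder rests on the tube's rim and the origin is 45 mm below the rim.
- rod_grip (a point): Point on the rod's axis in its handle, 69 mm above the rod's tip: where to grip.
- rod_block: Wooden block 60 x 60 x 55 mm, fixed, with an 11 mm round hole in its top that holds the rod upright; the rod's shoulder rests on the block's top. Origin at the centre of its underside.
- gauge: Taper gauge, loose, upright in its block, 60 g: steel blade 64 mm long, 14 mm wide (x), its thickness (y) 2 mm at the tip growing evenly to 7.1 mm (2 mm + 0.08 x distance from tip); flat black handle 26 (x) x 14 (y) x 40 (z) mm above. Origin at the tip, z up to the handle. In the gap it drags once it fills the throat: tip 20 to 45 mm below it; then about 2 N per mm.
- gauge_grip (a point): Point on the gauge's axis in its handle, 88 mm above the blade's tip (24 mm above the shoulder): where to grip, closing on the 14 mm faces.
- gauge_block: Wooden block 60 x 60 x 75 mm, fixed, with a 17.5 x 10.5 mm slot in its top that holds the gauge upright; the handle's shoulder rests on the block's top. Origin at the centre of its underside. The two blocks may stand either way round, left and right of the unit.
- relay_1: Bystander: small relay module, 34 x 30 x 20 mm, blue block on a green board.
- relay_2: Bystander: a second relay module like it.
- screw_cup: Bystander: white open cup, 64 mm wide, 45 mm tall.
- solder_reel: Bystander: metal reel 56 mm in diameter, 36 mm tall.
- screwdriver: Bystander: screwdriver 160 mm long, lying.
- circuit_board: Bystander: green circuit board 70 x 50 mm with parts up to 16 mm tall.
Mind the look-alikes: they are no part of the job. What is shaped like the unit but red is not meant.

How it is judged:
By the outcome, as a careful person would: the job done as asked, in the order asked, and still so for the second after the job is handed in, while the arm keeps its last pose, push and grip.
It also fails if it takes over 64 s, if anything falls off the work surface, if the arm or the gripper's body presses on something with over 40 N, if the wrist force passes 120 N, or if a joint passes its speed limit or range.

ROBOT

A 6-joint arm with a two-finger parallel gripper is mounted at the origin on the work surface. World frame = base frame: x ahead of the robot, y to its left, z up, the work surface at z = 0. Lengths are in mm, angles in rad, forces in N, time in s.
With the tool pointing down it reaches from about 275 to 750 mm from the base axis. Payload 10.2 kg.
Tool frame: the origin (TCP) lies midway between the tips of the shut fingers; the grasp point (between the pads) lies 19 mm behind it (ctrl.grasp_offset is the distance from the TCP to the grasp point, in mm); z points along the fingers, y is the line along which they close (so a half turn about z gives the same grasp; the last joint's range is limited). The gripper opens to 85 mm and grips with 20 to 120 N. Pads are 22 mm wide; open, the fingers measure 114 mm over their backs; the gripper's body (76 mm by 85 mm) begins 54 mm behind the grasp point. The pads swing forward as they close: fully open they stand 13 mm farther back than shut.
Start: joints at [0.98, 0.313, 1.498, -0, 1.331, -0.223], TCP at [188.784, 489.89, 231.294] pointing down, gripper open.
Joint ranges: [-2.94, 2.94], [-0.97, 2.17], [0.19, 2.56], [-1.23, 4.37], [0.02, 3.11], [-2.88, 2.88]. Speed limits (rad/s): [2.39, 2.39, 3.01, 3.14, 3.14, 3.14].

INTERFACE

Orientations are given as a unit quaternion [w, x, y, z].
In Python, from rig import ctrl, viewer, models gives the robot as it stands. The module is installed in compiled form; this text tells all that it offers.
- The arm moves only by the shell command python3 -m pendant 'ROWS' [OPENING] [FORCE]. ROWS is text: rows parted by semicolons, each of 4 numbers parted by spaces: the shift along the tool's x, y, z in m, then the turn about the tool's z in rad. In form: x y z yaw; .... A call has 1 to 10 rows; each row shifts and turns the commanded pose from where the row before left it, along the tool's axes as they then stand; what a row does not reach is not made up. A row lasts 1/8 s, in which the tool goes at most 62.5 mm and 10.7 degrees, less where a joint would pass 70% of its speed; a pose out of reach is approached as far as the arm can. A call is refused whole if a number of a shift passes 0.0625 or a number of a turn 0.188, either way. A call with a gripper value outside its range is refused whole. OPENING is the opening, from 0 (shut) to 1 (fully open), set as the call begins (- or left out, the last holds). The fingers move at their own pace and stop on an object; FORCE is the grip in N (left out, the last holds). Time passes only in rows, so rows that do not move let the fingers close. It gives the time, the measured TCP pose, the force, the opening and the grip force at its end, in the units of the state.
- ctrl.sense(): the state, without advancing time (a new reading comes with each control period).
- viewer.capture(name): name is "scene" or "top" or "wrist"; returns a dict with "color" (480x640x3 uint8, red, green, blue), "vertical_fov" (degrees; the focal length in pixels is half the picture's height over the tangent of half this angle, whatever the lens; pixels are square), "cx", "cy" (the principal point, pixels), "pose" (4x4, takes a point from camera to world coordinates). Camera axes: x right, y down, z forward; pixel columns grow to the right and rows downward; lengths in mm; the calibration is good to about 2 mm. A picture is of the moment at which its call begins. There is no depth.
- ctrl.finish_job(): hands the job in; it is judged then, once.
Trained networks look in the newest picture that a camera, given by its name, has taken for a name from the list of things; names that differ only in an ending like _2 or _b are one class to them, and where a whole thing is asked for, a point or a joint stands for the part that bears it (a point fixed in the world has none). Each returns a list of dicts, best first, with "p" (0 to 1); they miss things now and then, are a little off and sometimes report something else, mostly with a low value. They report only what shows in the picture. A call takes as long as a camera call. They do not tell look-alikes from the thing itself.
- models.boxes_of(camera, query): "at" ([x, y, z] in mm, in world coordinates, good to about 4 mm: the middle of the surface that is visible of it).
The state is a dict: "time_s": time; "joints": joint angles; "dq": joint speeds; "tau": joint torques, N m; "eef_pos": TCP position; "ee_rot": TCP orientation; "force": force on the tool from outside, world axes, zero at the start; "wrist_torque": the same for the moment, N m; "grip_width": opening from 0.0 (shut) to 1.0 (fully open); "grip_force": force on a finger pad.
Only numpy, scipy, OpenCV 4.12 (cv2) and the standard library are available. Lean on these libraries where they do the work, as an engineer would, in place of code of your own. Each camera call takes 0.05 s, during which the arm holds its last target. There are 200 camera calls.

## Working session

There is one attempt and no reset: what is moved stays moved. The work goes in short steps, Python scripts to look and compute and a shell command to move; the robot and the scene stay as the last step left them, time stands still between calls to the robot, and variables do not carry over. Pictures are saved under pics/ and viewed, at most 10 in all, crops included, and the job is handed in when it is done.

```bash
mkdir -p pics
cat > h.py <<'E'
from rig import ctrl, viewer, models
import numpy as np, cv2
def cap(n,f=None):
    c=viewer.capture(n)
    if f: cv2.imwrite('pics/'+f,cv2.cvtColor(c['color'],cv2.COLOR_RGB2BGR))
    return c
def foc(c): return c['color'].shape[0]/2/np.tan(np.radians(c['vertical_fov'])/2)
def ray(c,u,v,z):
    P=np.array(c['pose']);f=foc(c)
    d=P[:3,:3]@np.array([(u-c['cx'])/f,(v-c['cy'])/f,1]);o=P[:3,3]
    return o+d*(z-o[2])/d[2]
def proj(c,p):
    P=np.array(c['pose']);q=P[:3,:3].T@(np.array(p,float)-P[:3,3]);f=foc(c)
    return np.round([c['cx']+f*q[0]/q[2],c['cy']+f*q[1]/q[2]],1)
E
python3 - <<'E'
from h import *
c={n:cap(n,n+'0.png') for n in('scene','top')}
for n in c:
    print(n,np.round(np.array(c[n]['pose']),2).tolist(),foc(c[n]))
    for q in('unit','tube_mouth','throat','rod','rod_block','gauge','gauge_block','rod_grip','gauge_grip'):
        print(q,[(round(r['p'],2),np.round(r['at']).tolist(),proj(c[n],r['at']).tolist()) for r in models.boxes_of(n,q)[:4]])
print(ctrl.sense(),ctrl.grasp_offset)
E
```

```text
scene [[-0.19, 0.57, -0.8, 1190.63], [0.98, 0.11, -0.15, 111.11], [0.0, -0.82, -0.58, 562.25], [0.0, 0.0, 0.0, 1.0]] 441.59996045335146
unit [(0.84, [588.0, -34.0, 15.0], [310.4, 288.8]), (0.73, [361.0, 283.0, 22.0], [476.6, 236.2])]
tube_mouth [(0.96, [364.0, 281.0, 18.0], [475.6, 238.3]), (0.94, [308.0, -331.0, 17.0], [217.2, 199.0]), (0.91, [589.0, -37.0, 14.0], [308.7, 289.3])]
throat [(0.88, [345.0, 290.0, 36.0], [480.6, 226.9]), (0.78, [557.0, -28.0, 37.0], [316.9, 269.7]), (0.59, [279.0, -332.0, 36.0], [220.4, 186.6])]
rod [(0.66, [573.0, -235.0, 83.0], [206.2, 242.8]), (0.62, [587.0, -35.0, 15.0], [309.7, 288.3])]
rod_block [(0.97, [593.0, -233.0, 46.0], [205.8, 264.8])]
gauge [(0.82, [539.0, 252.0, 99.0], [476.0, 254.8])]
gauge_block [(0.75, [562.0, 248.0, 55.0], [469.5, 282.4])]
rod_grip [(0.64, [574.0, -241.0, 79.0], [203.1, 244.4])]
gauge_grip [(0.68, [544.0, 249.0, 104.0], [474.6, 254.0])]
top [[-0.0, -0.99, 0.13, 369.97], [-1.0, 0.01, 0.0, -45.16], [-0.0, -0.13, -0.99, 1243.28], [0.0, 0.0, 0.0, 1.0]] 535.6436070387754
unit [(0.86, [349.0, 280.0, 12.0], [172.3, 315.6]), 
[... 900 characters left out ...]
[ 9.79574810e-01,  3.12896583e-01,  1.49770386e+00, -1.72087976e-05,
        1.33100420e+00, -2.23380238e-01]), 'dq': array([-9.18547409e-05,  2.10681918e-03, -1.20586923e-03, -1.03880369e-03,
        2.81051411e-04,  7.53441848e-04]), 'tau': array([ 6.34214848e-05, -4.12159252e+01, -2.59906858e+01, -1.29850864e-04,
        4.70541709e-04,  1.08925460e-05]), 'eef_pos': array([188.79809867, 489.8802889 , 231.29447117]), 'ee_rot': array([ 5.30031871e-06,  1.82883475e-01,  9.83134596e-01, -8.81390668e-06]), 'force': array([-0.21776178, -0.05432118, -0.00563379]), 'wrist_torque': array([-0.00754625, -0.05546004,  0.0059083 ]), 'grip_force': 0.0, 'grip_width': 0.99960653694882} 18.700000000000003
```

View pics/top0.png

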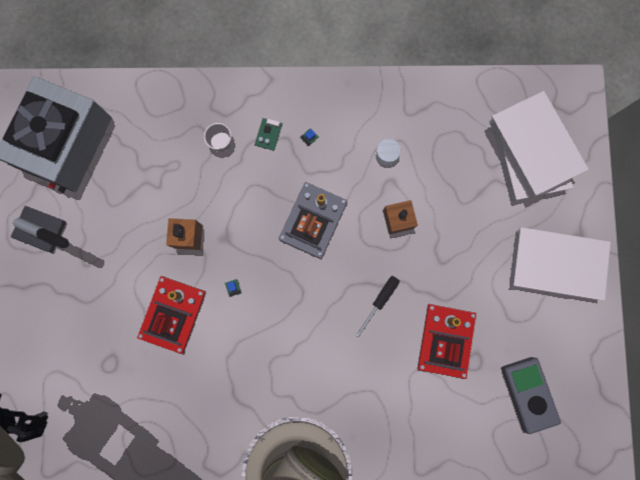

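View pics/scene0.png

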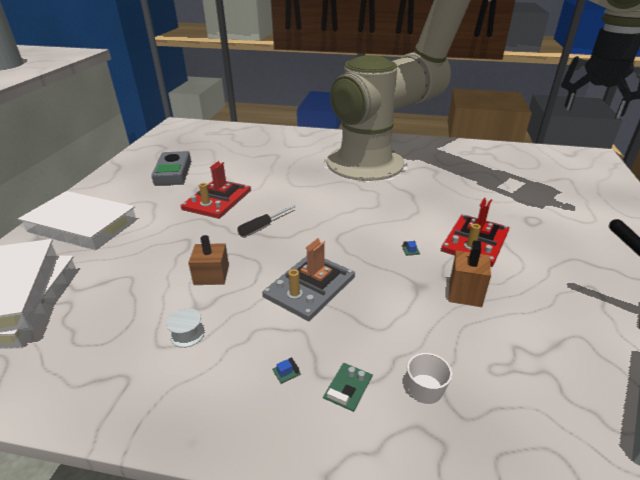

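The real (grey) unit is at about (313,220) in the top picture, with its tube at about (321,201). The rod's block is on the right at (402,215) and the gauge's block on the left at (180,231). The two red units are look-alikes. I'll pass over all three places and look with the wrist camera.

```bash
cat >> h.py <<'E'
def yaw(q=None):
    q=ctrl.sense()['ee_rot'] if q is None else q
    w,x,y,z=q
    return np.arctan2(2*(x*y+w*z),1-2*(y*y+z*z))  # world angle of tool x
def togo(t,xang=None):
    """world TCP target (mm) & desired world angle of tool x (mod pi) -> tool-axis shift if no turn / if turn done first"""
    s=ctrl.sense();d=np.array(t,float)-s['eef_pos'];a=yaw()
    f=lambda a:np.round([d@[np.cos(a),np.sin(a),0],d@[np.sin(a),-np.cos(a),0],-d[2]],1)
    print('pos',np.round(s['eef_pos'],1),'yaw',round(a,3),'shift',f(a))
    if xang is not None:
        for e in((xang-a+np.pi/2)%np.pi-np.pi/2,):
            print('turn about tool z',round(-e,3),'shift after turn',f(a+e))
E
python3 - <<'E'
from h import *
c=cap('top')
t=ray(c,321,201,67);print('tube',t,'rod',ray(c,402.5,210,91),'gauge',ray(c,178,228,115),'studs',ray(c,306,189,25),ray(c,337,199,25))
w=cap('wrist');P=np.array(w['pose']);print(P.round(2).tolist(),foc(w),w['cx'],w['cy'])
togo([530,248,330]);togo([565,-40,330]);togo([568,-238,250])
E
```

```text
tube [601.29808595 -59.15870611  67.        ] rod [ 575.65502664 -236.5471508    91.        ] gauge [535.04278389 246.28363848 115.        ] studs [638.0435056  -25.05607002  25.        ] [614.06271785 -96.70305297  25.        ]
[[0.36, 0.89, 0.27, 118.64], [0.93, -0.34, -0.11, 516.51], [-0.0, 0.29, -0.96, 374.26], [0.0, 0.0, 0.0, 1.0]] 330.70131206567174 322.50053414253716 233.7554357549429
pos [188.8 489.9 231.3] yaw 2.774 shift [-405.4 -103.   -98.7]
pos [188.8 489.9 231.3] yaw 2.774 shift [-541.6 -359.2  -98.7]
pos [188.8 489.9 231.3] yaw 2.774 shift [-615.6 -542.9  -18.7]
```

```bash
python3 -m pendant '-.05 -.0128 0 0;-.05 -.0128 0 0;-.05 -.0128 0 0;-.05 -.0128 0 0;-.05 -.0128 0 0;-.05 -.0128 0 0;-.05 -.0128 0 0;-.05 -.0128 0 0;0 0 0 0'
python3 - <<'E'
from h import *
c=cap('wrist','w1.png')
for q in('gauge','gauge_block','gauge_grip'):print(q,[(round(r['p'],2),np.round(r['at'],1).tolist(),proj(c,r['at']).tolist()) for r in models.boxes_of('wrist',q)[:2]])
togo([540,-45,250])
E
```

```text
time_s: 2.22
eef_pos: [527.3, 248.3, 230.6]
ee_rot: [-0.0, 0.185, 0.983, -0.0]
force: [-1.2, 0.5, 0.4]
grip_width: 0.997
grip_force: 0.0
gauge [(0.79, [531.0, 263.3, 120.3], [342.4, 228.4])]
gauge_block [(0.56, [520.1, 258.7, 74.3], [330.8, 205.8])]
gauge_grip [(0.73, [524.1, 255.5, 119.1], [330.1, 223.7])]
pos [524.5 251.2 231.4] yaw 2.775 shift [-120.7 -271.   -18.6]
```

View pics/w1.png

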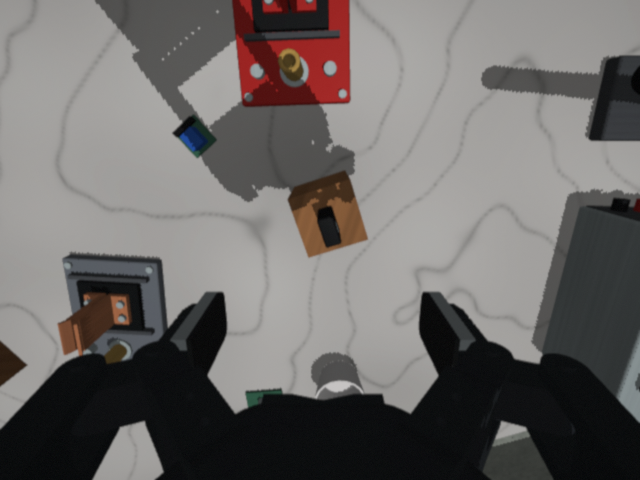

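The wrist view shows the gauge handle's top at about (329,225) on its block, with corners at (289,196), (344,172), (367,238) and (310,256). The handle's long side runs along the near-vertical block edges. Next is the unit.

```bash
python3 -m pendant '-.0255 -.043 0 0;-.0255 -.043 0 0;-.0255 -.043 0 0;-.0255 -.043 0 0;-.0255 -.043 0 0;-.0255 -.043 0 0;0 0 0 0;0 0 0 0'
python3 - <<'E'
from h import *
c=cap('wrist','w2.png')
for q in('tube_mouth','throat','rod','rod_grip'):print(q,[(round(r['p'],2),np.round(r['at'],1).tolist(),proj(c,r['at']).tolist()) for r in models.boxes_of('wrist',q)[:2]])
togo([572,-237,231])
E
```

```text
time_s: 3.42
eef_pos: [575.0, -44.1, 231.5]
ee_rot: [0.0, 0.182, 0.983, 0.0]
force: [0.1, 0.1, 0.6]
grip_width: 1.002
grip_force: 0.0
tube_mouth [(0.64, [556.5, -34.9, 13.9], [324.6, 184.8]), (0.61, [349.3, -302.0, 12.2], [4.2, 87.5])]
throat [(0.73, [544.7, -29.8, 26.1], [325.2, 174.2]), (0.68, [755.8, 80.0, 2.8], [467.1, 299.2])]
rod [(0.91, [567.8, -234.3, 82.6], [136.1, 280.4])]
rod_grip [(0.66, [568.0, -233.4, 90.2], [132.7, 283.7])]
pos [575.1 -44.2 231.5] yaw 2.775 shift [ -66.1 -181.1    0.5]
```

View pics/w2.png

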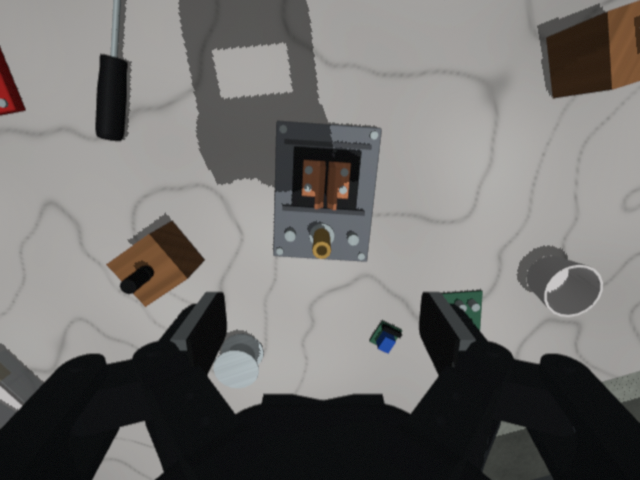

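The wrist view shows the unit's base corners at (277,122), (381,127), (368,262) and (273,257). The tube rim is at (321,250), the plates are around (326,185) and the rod's handle top is at about (130,283).

Run:
```python
from h import *
c=cap('wrist');print(np.array(c['pose']).round(3).tolist())
k=np.array([ray(c,u,v,15)[:2] for u,v in((277,122),(381,127),(368,262),(273,257))])
print('corners',k.round(1).tolist(),k.mean(0))
for a,b in((0,3),(1,2),(0,1),(3,2)):
    d=k[b]-k[a];print(np.linalg.norm(d),np.arctan2(d[1],d[0]))
print('tube',ray(c,321,250.5,67),'studs',ray(c,290,235,25),ray(c,353,239,25))
r=ray(c,130,283,91);print('rod',r)
togo([r[0],r[1],231])
```

```text
[[0.357, 0.893, 0.273, 504.94], [0.934, -0.342, -0.105, -17.699], [-0.0, 0.293, -0.956, 374.412], [0.0, 0.0, 0.0, 1.0]]
corners [[478.5, -57.9], [521.5, 40.6], [658.9, -19.9], [613.6, -121.0]] [568.12517989 -39.52829148]
149.02142424674022 -0.43701757498561744
150.14647560488456 -0.41489467067437885
107.48855206066094 1.159599182086901
110.78696995564032 1.1490047947807307
tube [608.47993737 -59.01775319  67.        ] studs [593.36357251 -90.1597252   25.        ] [622.66189707 -26.60998717  25.        ]
rod [ 566.55050983 -234.99101494   91.        ]
pos [575.2 -44.4 231.4] yaw 2.775 shift [ -60.3 -181.     0.4]
```

```bash
python3 -m pendant '0 0 0 .055;-.0175 -.0444 .02 0;-.0175 -.0444 .02 0;-.0175 -.0444 .02 0;-.0175 -.0444 .02 0;0 0 0 0;0 0 0 0'
python3 - <<'E'
from h import *
c=cap('wrist','w3.png')
for q in('rod','rod_grip','rod_block'):print(q,[(round(r['p'],2),np.round(r['at'],1).tolist(),proj(c,r['at']).tolist()) for r in models.boxes_of('wrist',q)[:2]])
print(proj(c,[566.6,-235,91]),proj(c,[566.6,-235,55]));p=ctrl.sense()['eef_pos'];print(p,proj(c,p))
E
```

```text
time_s: 4.6
eef_pos: [566.4, -235.4, 151.6]
ee_rot: [0.0, 0.21, 0.978, 0.0]
force: [0.2, -0.2, 1.0]
grip_width: 1.001
grip_force: 0.0
rod [(0.78, [567.5, -240.5, 89.4], [316.7, 255.9])]
rod_grip [(0.86, [561.8, -238.2, 95.4], [316.1, 250.2])]
rod_block [(0.84, [566.2, -236.8, 60.3], [321.2, 238.5])]
[323.7 252.3] [323.6 235.9]
[ 566.59036292 -234.97013381  151.97020694] [324.2 296.5]
```

View pics/w3.png

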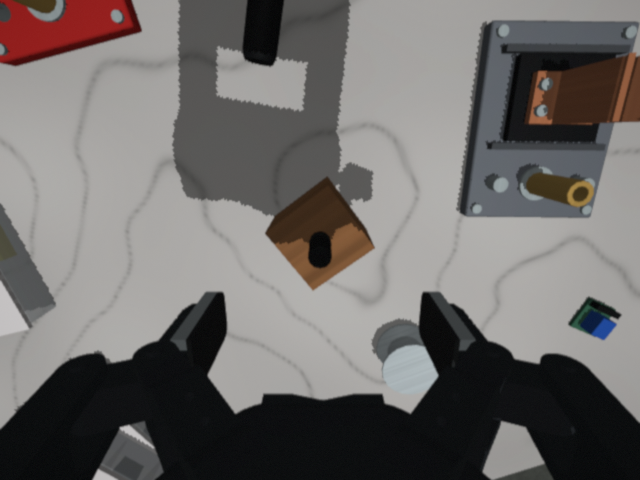

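The rod handle's top is centred at about (319.5,257), roughly 2–3 mm off the prediction at (324,252). I'll correct that, descend and grip.

Run:
```python
from h import *
c=cap('wrist')
r=ray(c,319.5,257,91);print(r);togo([r[0],r[1],60],2.72)
```

```text
[ 568.81940067 -238.58881529   91.        ]
pos [ 566.5 -235.1  151.8] yaw 2.72 shift [-3.5 -2.2 91.8]
turn about tool z 0.0 shift after turn [-3.5 -2.2 91.8]
```

```bash
python3 -m pendant '-.003 -.0022 .02 0;0 0 .025 0;0 0 .025 0;0 0 .0215 0;0 0 0 0;0 0 0 0' ; python3 -m pendant '0 0 0 0;0 0 0 0;0 0 0 0;0 0 0 0;0 0 0 0;0 0 0 0' 0 40
python3 - <<'E'
from h import *
c=cap('wrist','w4.png')
E
```

```text
time_s: 5.6
eef_pos: [568.6, -239.2, 61.0]
ee_rot: [0.001, 0.21, 0.978, -0.0]
force: [0.0, -1.1, 0.3]
grip_width: 1.002
grip_force: 0.0
time_s: 6.35
eef_pos: [568.1, -239.2, 60.0]
ee_rot: [0.0, 0.21, 0.978, -0.0]
force: [-1.3, 0.9, 2.9]
grip_width: 0.174
grip_force: 38.9
```

View pics/w4.png

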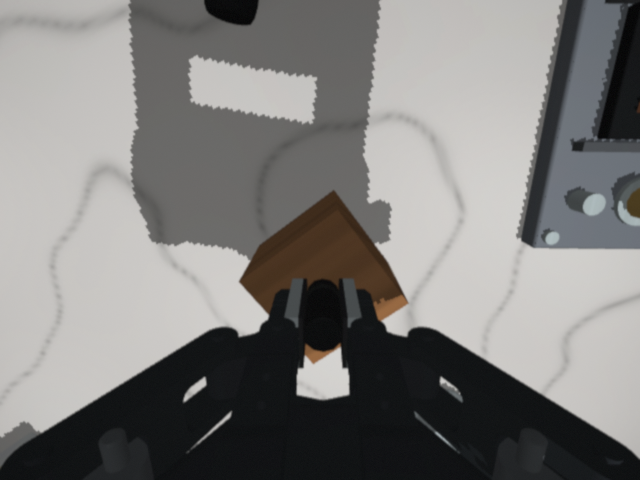

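Gripped: the opening is about 15 mm and the rod is at (322,332) between the pads. I'll lift it and carry it over the tube.

```bash
python3 -m pendant '0 0 -.02 0;0 0 -.03 0;0 0 -.035 0;.0092 .0452 0 0;.0092 .0452 0 0;.0092 .0452 0 0;.0092 .0452 0 0;0 0 0 0;0 0 0 0;0 0 0 0'
python3 - <<'E'
from h import *
c=cap('wrist','w5.png');cap('scene','s5.png')
p=ctrl.sense()['eef_pos'];print(p,yaw(),proj(c,p),proj(c,p+[0,0,31]),proj(c,p-[0,0,50]),proj(c,[608.5,-59,67]),np.array(c['pose']).round(3).tolist())
im=cv2.imread('pics/w5.png')[200:420,220:440];sc=cv2.imread('pics/s5.png')
p2=proj(viewer.capture('scene'),p-[0,0,50]).astype(int);print(p2)
cr=sc[p2[1]-60:p2[1]+50,p2[0]-55:p2[0]+55]
cv2.imwrite('pics/m5.png',np.hstack([cv2.resize(im,(400,400),interpolation=2),cv2.resize(cr,(400,400),interpolation=2)]))
E
```

```text
time_s: 7.65
eef_pos: [608.5, -60.3, 144.7]
ee_rot: [-0.0, 0.211, 0.978, -0.0]
force: [-0.4, -0.8, -0.3]
grip_width: 0.179
grip_force: 39.1
[608.49464524 -60.15133134 144.73274163] 2.7174321690750802 [323.6 296. ] [323.9 333.6] [323.4 258.1] [324.8 243.2] [[0.411, 0.872, 0.267, 539.984], [0.912, -0.393, -0.121, -29.778], [-0.001, 0.293, -0.956, 287.645], [0.0, 0.0, 0.0, 1.0]]
[292 259]
```

View pics/m5.png

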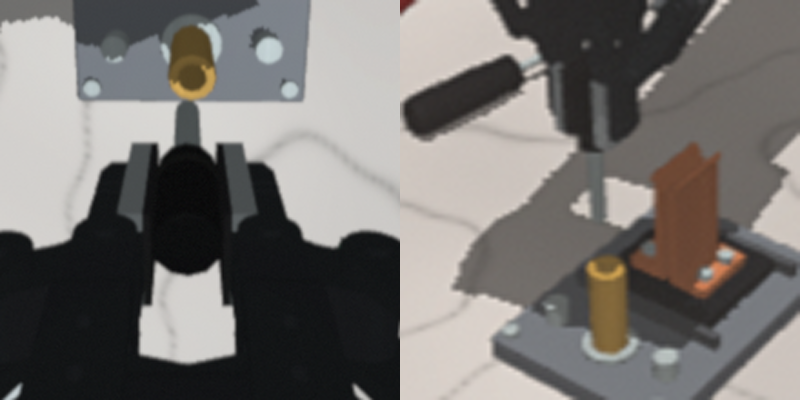

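In the wrist crop, the pin's tip edge is at about pixel (323,255) and the rim's centre at about (325.6,242.5). The scene crop shows the rod upright above the tube.

Run:
```python
from h import *
c=cap('wrist');p=ctrl.sense()['eef_pos'];a=yaw();X=np.array([np.cos(a),np.sin(a),0]);Y=np.array([np.sin(a),-np.cos(a),0])
def s(n,q): d=q-p;print(n,q.round(1),'tool xy',round(d@X,1),round(d@Y,1))
s('rim',ray(c,325.6,242.4,67));s('rim-x edge',ray(c,325.6,200+100/1.818,67))
s('tip +x edge',ray(c,322.9,255,94.7));s('handle -x edge',ray(c,323.4,349.6,175.7))
sc=cap('scene');p2=np.array([292,259]);k=110/400
f=lambda u,v:(292-55+(u-400)*k,259-60+v*k)
s('scene rim',ray(sc,*f(607,267),67));s('scene tip',ray(sc,*f(598,220),94.7))
print(proj(sc,p-[0,0,50]),f(598,220))
```

```text
rim [608.3 -58.   67. ] tool xy 1.0 1.6
rim-x edge [616.9 -61.8  67. ] tool xy -8.4 1.6
tip +x edge [606.6 -59.3  94.7] tool xy 2.0 -0.3
handle -x edge [615.2 -63.1 175.7] tool xy -7.4 -0.2
scene rim [608.2 -58.   67. ] tool xy 1.1 1.6
scene tip [607.4 -61.4  94.7] tool xy 0.4 -1.9
[292.1 260. ] (291.45, 259.5)
```

```bash
python3 -m pendant '.0008 .0022 .01 0;0 0 .01 0;0 0 .006 0;0 0 .003 0;0 0 .003 0;0 0 0 0;0 0 0 0'
python3 - <<'E'
from h import *
s=ctrl.sense();print(s['force'],s['wrist_torque'],s['eef_pos'])
E
```

```text
time_s: 8.78
eef_pos: [608.7, -57.0, 112.8]
ee_rot: [-0.0, 0.21, 0.978, -0.0]
force: [-0.4, -1.1, -1.1]
grip_width: 0.172
grip_force: 38.9
[-0.3577801  -1.09979831 -1.09101077] [-0.32964322  0.11243626  0.06012393] [608.72714397 -56.98237217 112.78700728]
```

The tip is now below the rim with no contact force, so it has gone in. Pushing it home.

```bash
python3 -m pendant '0 0 .008 0;0 0 .008 0;0 0 .008 0;0 0 .008 0;0 0 .004 0;0 0 .002 0;0 0 0 0;0 0 0 0'
python3 - <<'E'
from h import *
s=ctrl.sense();print(s['force'],s['wrist_torque'],s['eef_pos'])
E
```

```text
time_s: 9.78
eef_pos: [608.7, -57.1, 74.5]
ee_rot: [-0.0, 0.21, 0.978, -0.0]
force: [-1.2, -5.7, -0.1]
grip_width: 0.173
grip_force: 39.2
[-1.19787909 -5.73033634 -0.12713765] [-0.98167083  0.3525036  -0.00654839] [608.74025671 -57.10625046  74.52831767]
```

```bash
python3 -m pendant '0 -.0005 .001 0;0 0 .001 0;0 0 .001 0;0 0 .001 0;0 0 0 0;0 0 0 0'
python3 - <<'E'
from h import *
s=ctrl.sense();print(s['force'],s['wrist_torque'],s['eef_pos'])
E
```

```text
time_s: 10.52
eef_pos: [608.8, -57.2, 71.9]
ee_rot: [0.0, 0.21, 0.978, 0.0]
force: [-4.0, -0.5, 10.0]
grip_width: 0.174
grip_force: 40.4
[-3.97648075 -0.49326882  9.98487397] [-0.34564071  0.86594268 -0.0363925 ] [608.78295681 -57.19519624  71.91368114]
```

Seated: the tool is at 72 mm with 10 N pushing up. I'll release, lift, check the rod and go on to the gauge.

```bash
python3 -m pendant '0 0 0 0;0 0 0 0;0 0 0 0;0 0 0 0;0 0 -.02 0;0 0 -.025 0;0 0 -.03 0;0 0 0 0' 1; python3 -m pendant '.0337 .0418 -.009 0;.0337 .0418 -.009 0;.0337 .0418 -.009 0;.0337 .0418 -.009 0;.0337 .0418 -.009 0;.0337 .0418 -.009 0;0 0 0 0;0 0 0 0'
python3 - <<'E'
from h import *
c=cap('wrist','w6.png');s=cap('scene','s6.png')
for q in('gauge','gauge_grip'):print(q,[(round(r['p'],2),np.round(r['at'],1).tolist(),proj(c,r['at']).tolist()) for r in models.boxes_of('wrist',q)[:2]])
im=cv2.imread('pics/w6.png')[130:350,220:440]
cr=cv2.imread('pics/s6.png')[199:309,237:347]
cv2.imwrite('pics/m6.png',np.hstack([cv2.resize(im,(400,400),interpolation=2),cv2.resize(cr,(400,400),interpolation=2)]))
E
```

```text
time_s: 11.52
eef_pos: [609.6, -57.5, 148.0]
ee_rot: [0.002, 0.21, 0.978, -0.0]
force: [0.6, -0.3, -0.5]
grip_width: 0.998
grip_force: 0.0
time_s: 12.52
eef_pos: [526.9, 254.0, 198.8]
ee_rot: [-0.001, 0.21, 0.978, -0.0]
force: [-0.6, -1.1, -0.1]
grip_width: 1.002
grip_force: 0.0
gauge [(0.83, [529.5, 257.9, 116.2], [329.7, 242.7])]
gauge_grip [(0.95, [526.3, 254.5, 119.6], [323.5, 242.2])]
```

View pics/m6.png

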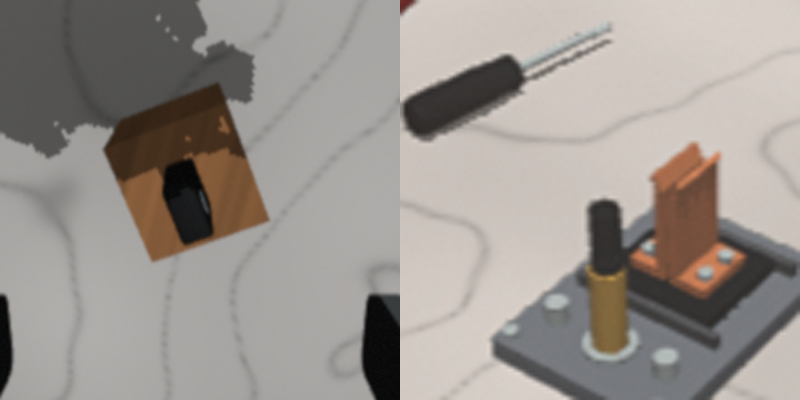

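The rod is fully home, with its shoulder on the rim. In the wrist crop the gauge's handle top is centred at about (190,219), which is pixel (324.5,250.5). The block's near top edge runs from (152,262) to (269,218).

Run:
```python
from h import *
c=cap('wrist');g=lambda u,v,z:ray(c,220+u*.55,130+v*.55,z)
a,b=g(152,262,75),g(269,218,75);d=b-a;print('edge',np.linalg.norm(d),np.arctan2(d[1],d[0]))
l=g(105,150,75);d=a-l;print('left',np.linalg.norm(d),np.arctan2(d[1],d[0]))
for (p,q) in (((185,243),(212,234)),((168,203),(185,243)),((196,195),(212,234))):
    d=g(*q,115)-g(*p,115);print(np.linalg.norm(d),np.arctan2(d[1],d[0]))
t=g(190,219,115);print(t)
X=np.arctan2(*(b-a)[1::-1])-np.pi/2
togo([t[0],t[1],80],X)
```

```text
edge 60.0125776111311 1.5328151079944368
left 59.14781253683422 -0.06957440309032577
11.613307464836058 1.4915168706538473
18.418911151747366 -0.04786393433291022
17.80799973716282 -0.04683421963508621
[534.50087971 251.21573321 115.        ]
pos [527.4 253.4 199.5] yaw 2.717 shift [ -7.4   0.9 119.5]
turn about tool z -0.386 shift after turn [ -7.2  -2.  119.5]
```

Run:
```python
from h import *
c=cap('wrist');g=lambda u,v,z:ray(c,220+u*.55,130+v*.55,z)
a,b=g(152,262,75),g(269,218,75)
X=-.05;ctr=(a+b)/2-30*np.array([np.cos(X),np.sin(X),0]);print('block centre',ctr)
print('edge mid - 13', g(199,240,115)-13*np.array([np.cos(X),np.sin(X),0]))
togo([ctr[0],ctr[1],140],X)
```

```text
block centre [531.60054529 251.32295659  75.        ]
edge mid - 13 [531.32973425 251.61907216 115.        ]
pos [527.4 253.6 199.6] yaw 2.718 shift [-4.8 -0.4 59.6]
turn about tool z -0.374 shift after turn [-4.3 -2.1 59.6]
```

```bash
python3 -m pendant '0 0 0 -.187;0 0 0 -.187;-.0043 -.0021 .03 0;0 0 .03 0;0 0 .03 0;0 0 .028 0;0 0 0 0;0 0 0 0'; python3 -m pendant '0 0 0 0;0 0 0 0;0 0 0 0;0 0 0 0;0 0 0 0;0 0 0 0' 0 60
python3 - <<'E'
from h import *
s=ctrl.sense();print(s['force'],s['wrist_torque'],yaw())
E
```

```text
time_s: 13.82
eef_pos: [532.0, 252.0, 83.0]
ee_rot: [0.001, 0.025, 1.0, 0.0]
force: [1.4, 0.3, 0.8]
grip_width: 1.001
grip_force: 0.0
time_s: 14.58
eef_pos: [531.4, 252.1, 82.1]
ee_rot: [0.0, 0.024, 1.0, 0.0]
force: [-0.5, -0.2, 2.2]
grip_width: 0.153
grip_force: 58.4
[-0.53695623 -0.16026443  2.22515387] [-0.04246038  0.06573929 -0.00817549] 3.092817890310166
```

Gripped. I'll lift, turn back to the unit's yaw and carry the gauge over the throat, which I put at (549.6,-30.3).

```bash
python3 -m pendant '0 0 -.02 0;0 0 -.035 0;0 0 -.045 0;0 0 0 .187;0 0 0 .186;0 0 0 0'; python3 -m pendant '-.022 -.0417 0 0;-.022 -.0417 0 0;-.022 -.0417 0 0;-.022 -.0417 0 0;-.022 -.0417 0 0;-.022 -.0417 0 0;0 0 0 0;0 0 0 0;0 0 0 0'
python3 - <<'E'
from h import *
c=cap('wrist','w7.png');s=cap('scene','s7.png')
togo([549.6,-30.3,150],2.72);print(ctrl.sense()['force'])
p=ctrl.sense()['eef_pos'];u,v=proj(s,p-[0,0,85]).astype(int);print(u,v,proj(c,p-[0,0,71]),proj(c,[549.6,-30.3,90]))
im=cv2.imread('pics/w7.png')[160:380,210:430]
cr=cv2.imread('pics/s7.png')[v-60:v+50,u-55:u+55]
cv2.imwrite('pics/m7.png',np.hstack([cv2.resize(im,(400,400),interpolation=2),cv2.resize(cr,(400,400),interpolation=2)]))
E
```

```text
time_s: 15.32
eef_pos: [531.1, 252.0, 181.5]
ee_rot: [-0.0, 0.209, 0.978, -0.0]
force: [-0.2, 0.5, -1.0]
grip_width: 0.156
grip_force: 58.3
time_s: 16.45
eef_pos: [549.2, -29.1, 181.8]
ee_rot: [-0.0, 0.208, 0.978, 0.0]
force: [0.2, -0.4, -1.4]
grip_width: 0.147
grip_force: 58.7
pos [549.3 -29.3 181.8] yaw 2.722 shift [-0.7 -0.8 31.8]
turn about tool z 0.002 shift after turn [-0.7 -0.8 31.8]
[ 0.25592501 -0.43418619 -0.56817934]
316 241 [323.  247.2] [321.8 238.8]
```

View pics/m7.png

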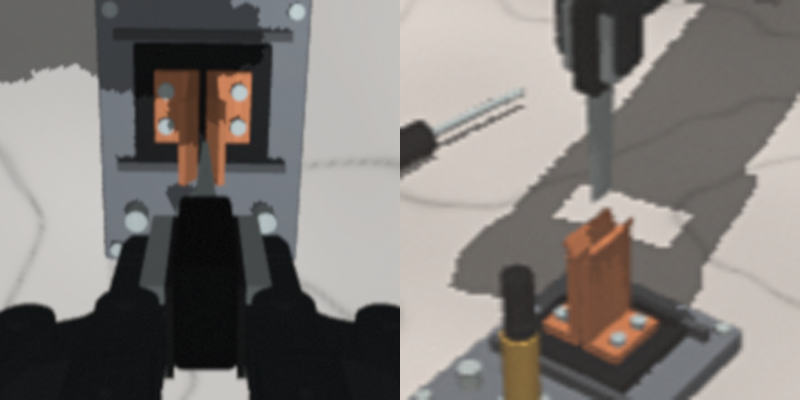

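The wrist crop shows the blade tip at about (205,140), lined up with the gap between the plates. The scene crop agrees. Descending.

```bash
python3 -m pendant '-.0005 -.0005 .012 0;0 0 .012 0;0 0 .008 0;0 0 .006 0;0 0 .006 0;0 0 0 0;0 0 0 0'; python3 -m pendant '0 0 .002 0;0 0 .002 0;0 0 .001 0;0 0 0 0;0 0 0 0'
```

```text
time_s: 17.42
eef_pos: [549.7, -30.9, 138.1]
ee_rot: [0.0, 0.209, 0.978, -0.0]
force: [0.2, 0.6, -1.4]
grip_width: 0.158
grip_force: 58.7
time_s: 18.05
eef_pos: [549.6, -30.9, 132.8]
ee_rot: [0.0, 0.209, 0.978, -0.0]
force: [-0.1, -0.6, -0.9]
grip_width: 0.154
grip_force: 58.7
```

```bash
for i in 1; do python3 -m pendant '0 0 .002 0;0 0 .002 0;0 0 0 0;0 0 0 0'; done; python3 -m pendant '0 0 .002 0;0 0 .001 0;0 0 0 0;0 0 0 0'
```

```text
time_s: 18.55
eef_pos: [549.6, -30.9, 128.8]
ee_rot: [-0.0, 0.209, 0.978, 0.0]
force: [-0.3, 0.2, -0.6]
grip_width: 0.154
grip_force: 58.7
time_s: 19.05
eef_pos: [549.6, -30.9, 125.9]
ee_rot: [0.0, 0.209, 0.978, -0.0]
force: [-0.8, 0.2, 1.3]
grip_width: 0.155
grip_force: 58.7
```

```bash
python3 -m pendant '0 0 .002 0;0 0 .001 0;0 0 0 0;0 0 0 0'
```

```text
time_s: 19.55
eef_pos: [549.8, -31.0, 123.1]
ee_rot: [0.0, 0.209, 0.978, -0.0]
force: [0.1, -0.3, 5.2]
grip_width: 0.153
grip_force: 59.4
```

```bash
for i in 1 2 3; do python3 -m pendant '0 0 0 0;0 0 0 0' | sed -n '2p;4p;6p'; done
python3 - <<'E'
from h import *
s=cap('scene','s8.png');c=cap('wrist','w8.png');print(ctrl.sense()['wrist_torque'])
u,v=245+71,241
a=cv2.imread('pics/w8.png')[160:380,210:430];b=cv2.imread('pics/s8.png')[v-60:v+60,u-70:u+50]
cv2.imwrite('pics/m8.png',np.hstack([cv2.resize(a,(400,400),interpolation=2),cv2.resize(b,(400,400),interpolation=2)]))
E
```

```text
eef_pos: [549.8, -31.0, 123.2]
force: [0.8, 0.5, 6.5]
grip_force: 59.4
eef_pos: [549.8, -31.0, 123.1]
force: [0.2, -0.0, 4.9]
grip_force: 59.4
eef_pos: [549.8, -31.0, 123.1]
force: [0.4, 0.4, 5.4]
grip_force: 59.4
[ 0.02579098 -0.06166868  0.01247226]
```

View pics/m8.png

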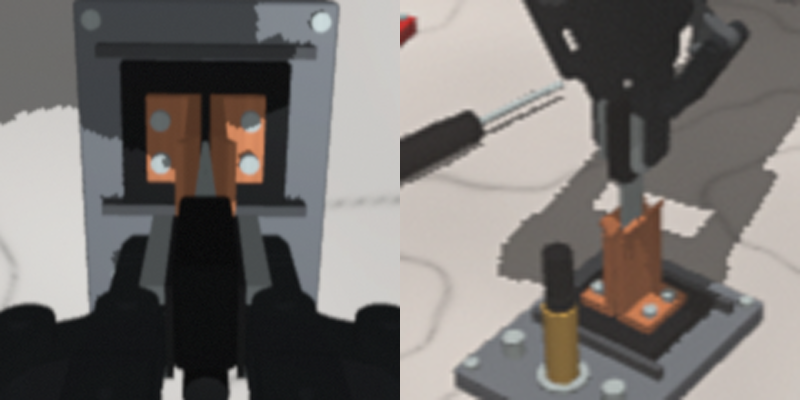

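The blade is between the plates with a steady drag of about 6 N, still held in the grip. The rod is still home in the tube. Handing in.

```bash
python3 -c "
from rig import ctrl
print(ctrl.finish_job())"
```

```text
the job is handed in; nothing more can be done
None
```

I handed the job in: the earthing rod is fully home in the brass tube and released, and the taper gauge is held in the grip between the copper plates, dragging at about 6 N; the hand-in call returned no verdict.

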